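# Carry the nipple on the tube

## Task

Stand the chrome nipple, the same way up as now, on the middle of the parts tube's domed cap so that it balances there by itself while the tube still stands on the mat, and let go of it. Then grip the tube only, lift it upright with the nipple riding untouched on top until its underside is at least 10 cm above the mat, and finish while holding it there, level and still. Leave the valve, the tap insert and the spanner where they lie.

Things in the scene. Friction and masses are not known exactly. Their poses are not given: they have to be found in the camera images.
- mat: Hard grey silicone mat fixed flat on the tiles, 340 x 500 mm (x, y) and 8 mm thick, with a rim 8 mm wide that rises 4 mm above its edges. Origin: centre of its underside, on the work surface, so its top is at z = 0.008. It may be turned a little about the vertical.
- tube: Translucent plastic parts tube with dark seals inside, standing loose on the mat, 117 mm tall in all, 100 to 170 g. Tube 44 mm in diameter up to 84 mm; grey twist cap (screwed tight, it does not turn) 48 mm in diameter with straight sides from 84 to 110 mm, above which it is a shallow smooth dome 7 mm high (radius of curvature 45 mm). Origin: centre of its underside; z up its axis.
- cap_top (a point): The highest point of the dome, in the middle of the tube's cap, 117 mm above the tube's underside.
- nipple: Short chrome extension nipple, standing loose and upright on the mat, 28 mm tall, 70 to 120 g, an open tube: spigot 33 mm in diameter from 0 to 12 mm, wider collar 36 mm in diameter from 12 to 28 mm. Bore open right through, 25 mm across at the bottom; balanced on the dome it sinks about 2 mm over its top. Origin: centre of its underside (in the open bore); z up its axis.
- insert: Bystander: white ceramic tap insert standing on the mat, stepped round body 35 mm in diameter, 54 mm tall with a thin stem. Origin: centre of its underside, z up.
- valve: Bystander: grey plastic ball valve lying on the mat, 78 mm long along its x, 36 mm wide, 55 mm tall; its lever is on top and reaches 73 mm from the middle along its +x. Origin: centre of its underside.
- spanner: Bystander: steel spanner lying flat on the mat, 170 mm long along its x, under 20 mm tall. Origin: about the middle of its underside.
Mind the look-alikes: they are no part of the job. What is shaped like the tube but yellow is not meant.

How it is judged:
On the way:
1. the nipple stands balanced on the tube's cap, let go of, the tube standing on the mat (distance between nipple and cap_top below 0.012 m and angle between nipple's own z axis and vertical below 0.25 rad and contact force between nipple and tube above 0.2 N and contact force between nipple and the arm below 0.05 N and contact force between nipple and the fingers below 0.05 N and linear speed of nipple below 0.03 m/s and contact force between tube and mat above 0.3 N and angle between tube's own z axis and vertical below 0.05 rad), for 0.2 s.
At the end, for the whole second after the job is handed in: Fingers alone hold the tube, underside at least 90 mm above the mat, within 0.12 rad of upright, still (20 mm/s, 0.1 rad/s). The nipple rests on the cap untouched by the robot, still, its underside centre within 12 mm of the dome top, within 0.25 rad of upright (height (world z) of tube above 0.098 m and angle between tube's own z axis and vertical below 0.12 rad and contact force between tube and the fingers above 1 N and contact force between tube and mat below 0.05 N and contact force between tube and valve below 0.05 N and contact force between tube and insert below 0.05 N and contact force between tube and spanner below 0.05 N and distance between nipple and cap_top below 0.012 m and angle between nipple's own z axis and vertical below 0.25 rad and contact force between nipple and tube above 0.2 N and contact force between nipple and the arm below 0.05 N and contact force between nipple and the fingers below 0.05 N and linear speed of each of tube, nipple below 0.02 m/s and angular speed of tube below 0.1 rad/s); the arm keeps its last pose, push and grip.
It fails at once if the tap insert is moved by more than 20 mm (distance of insert from where it was at the start of the episode above 0.02 m).
It fails at once if the ball valve is moved by more than 20 mm (distance of valve from where it was at the start of the episode above 0.02 m).
It fails at once if the spanner is moved by more than 20 mm (distance of spanner from where it was at the start of the episode above 0.02 m).
It also fails if it takes over 64 s, if anything falls off the work surface, if the arm or the gripper's body presses on something with over 40 N, if the wrist force passes 120 N, or if a joint passes its speed limit or range.

## Robot

A 7-joint arm with a two-finger parallel gripper is mounted at the origin on the work surface. World frame = base frame: x ahead of the robot, y to its left, z up, the work surface at z = 0. Lengths are in m, angles in rad, forces in N, time in s.
With the tool pointing down it reaches from about 0.425 to 0.875 m from the base axis. Payload 9.9 kg.
Tool frame: the origin (TCP) lies at the very end of the fingers, on their centre line; the grasp point (between the pads) lies 19 mm behind it; z points along the fingers, y is the line along which they close (so a half turn about z gives the same grasp; the last joint's range is limited). The gripper opens to 85 mm and grips with 20 to 120 N. Pads are 22 mm wide; open, the fingers measure 114 mm over their backs; the gripper's body (76 mm by 85 mm) begins 54 mm behind the grasp point. The pads swing forward as they close: fully open they stand 13 mm farther back than shut.
Start: joints at [-1.365, 0.576, 0.025, 1.437, -0.015, 1.129, -0.057], TCP at [0.193, 0.647, 0.231] pointing down, gripper open.
Joint ranges: [-2.76, 2.76], [-0.34, 2.15], [-1.52, 1.57], [0.19, 2.46], [-1.09, 4.23], [0.17, 1.99], [-2.82, 2.82]. Speed limits (rad/s): [2.22, 2.22, 3.01, 3.01, 3.14, 3.14, 3.14].

## Interface

Orientations are given as [roll, pitch, yaw] about the fixed x, y, z axes, in that order (R = Rz(yaw) Ry(pitch) Rx(roll)).
In Python, from bench import readout, optics, manip gives the robot as it stands.
- The arm moves only by the tool jog_arm, never from a script. Its argument "increments" is a list of rows, each an object with "linear": the shift along the tool's x, y, z in mm, a list of three; "yaw": the turn about the tool's z in rad; "gripper": the closure, from -1 (fully open) to 1 (shut). In form: [{"linear": [dx, dy, dz], "yaw": yaw, "gripper": gripper}, ...]. A call has 1 to 8 rows; each row shifts and turns the commanded pose from where the row before left it, along the tool's axes as they then stand; what a row does not reach is not made up. A row lasts 1/10 s, in which the tool goes at most 50 mm and 8.59 degrees, less where a joint would pass 70% of its speed; a pose out of reach is approached as far as the arm can. A call with a gripper value outside its range is refused whole. The fingers move at their own pace and stop on an object; "force" is the grip in N (left out, the last holds). Time passes only in rows, so rows that do not move let the fingers close. It gives the time, the measured TCP pose, the force, the opening and the grip force at its end, in the units of the state.
- readout.read_state(): the state, without advancing time (a new reading comes with each control period).
- optics.read_camera(name): name is "side" or "top"; returns the picture (400x640x3 uint8, red, green, blue); there is no depth.
- optics.camera_model(name): a dict with "fx", "fy", "cx", "cy" (pixels), "T" (4x4, takes a point from camera to world coordinates). Camera axes: x right, y down, z forward; pixel columns grow to the right and rows downward; lengths in m; the calibration is good to about 2 mm. A picture is of the moment at which its call begins. camera_model takes no time and is no camera call.
- manip.close_job(): hands the job in; it is judged then, once.
The state is a dict: "time": time; "joints": joint angles; "joint_vel": joint speeds; "joint_torque": joint torques, N m; "eef_pos": TCP position; "tool_rot": TCP orientation; "wrist_force": force on the tool from outside, world axes, zero at the start; "wrist_torque": the same for the moment, N m; "finger_gap": finger opening in m; "gripper_force": force on a finger pad.
Only numpy, scipy, OpenCV 4.12 (cv2) and the standard library are available. Lean on these libraries where they do the work, as an engineer would, in place of code of your own. Each camera call takes 0.05 s, during which the arm holds its last target. There are 200 camera calls.

## Working session

There is one attempt and no reset: what is moved stays moved. The work goes in short steps, Python scripts to look and compute and a tool call to move; the robot and the scene stay as the last step left them, time stands still between calls to the robot, and variables do not carry over. Pictures are saved under pics/ and viewed, at most 10 in all, crops included, and the job is handed in when it is done.

Besides the shell and the picture viewer there is one more tool, called as name(argument=value, ...), one argument or row to a line, values as JSON. jog_arm: Moves the arm, as the interface text tells. Its arguments: {"type":"object","properties":{"increments":{"type":"array","items":{"type":"object","properties":{"linear":{"type":"array","items":{"type":"number"}},"yaw":{"type":"number"},"gripper":{"type":"number"}}}},"force":{"type":"number"}},"required":["increments"]}

```bash
mkdir -p pics; python3 - <<'E'
from bench import readout, optics
import cv2, numpy as np
s=readout.read_state()
for k in("time","eef_pos","tool_rot","finger_gap","wrist_force"):print(k,s[k])
for n in("side","top"):
    im=optics.read_camera(n);cv2.imwrite(f"pics/{n}0.png",im[:,:,::-1]);m=optics.camera_model(n);print(n,m)
E
```

```text
time 0.0
eef_pos [0.19273002 0.64643094 0.23043286]
tool_rot [-3.13992448e+00  4.03458012e-05  2.85183608e+00]
finger_gap 0.08491392367807929
wrist_force [ 1.13306407 -0.12002761 -0.24971039]
side {'fx': 410.27829626330276, 'fy': 410.27829626330276, 'cx': 315.831542497172, 'cy': 201.96234150504037, 'T': array([[ 0.77151918, -0.36661846,  0.51995102,  0.12895063],
       [-0.63608375, -0.46053379,  0.61911719, -0.45599913],
       [ 0.01247522, -0.80839318, -0.58851069,  0.55791679],
       [ 0.        ,  0.        ,  0.        ,  1.        ]])}
top {'fx': 491.91888506013663, 'fy': 491.91888506013663, 'cx': 315.2889485103684, 'cy': 206.00924231845343, 'T': array([[-0.02347291, -0.98254258,  0.18455111,  0.3538079 ],
       [-0.99972024,  0.02253223, -0.00719296,  0.01647907],
       [ 0.00290904, -0.18466832, -0.9827966 ,  0.88330662],
       [ 0.        ,  0.        ,  0.        ,  1.        ]])}
```

View pics/side0.png

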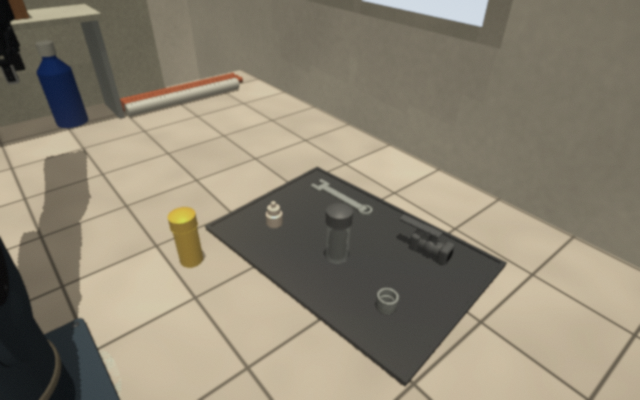

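View pics/top0.png

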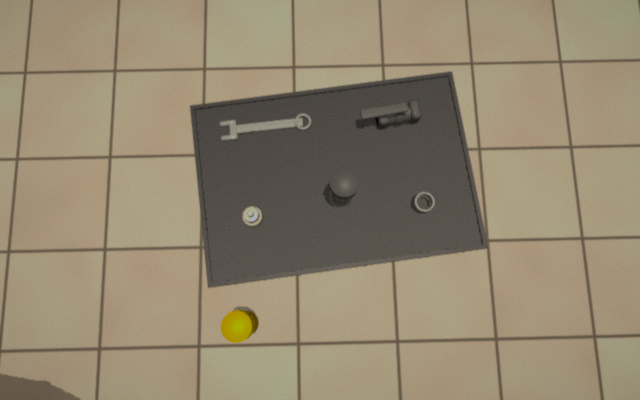

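The side view shows the tube at about (338,235), with its cap centre at (340,215), and the nipple at (387,300). In the top view the cap is at (344,185), the nipple at (424,202), the insert at (252,216), the valve at (390,115) and the spanner at (265,126).

```bash
cat > h.py <<'E'
import numpy as np, cv2
from bench import optics
def ray(n,u,v):
    m=optics.camera_model(n);T=m["T"]
    return T[:3,3],T[:3,:3]@np.array([(u-m["cx"])/m["fx"],(v-m["cy"])/m["fy"],1])
def onz(n,u,v,z):
    o,d=ray(n,u,v);return o+d*(z-o[2])/d[2]
def proj(n,p):
    m=optics.camera_model(n);c=np.linalg.inv(m["T"])@np.append(p,1)
    return c[0]/c[2]*m["fx"]+m["cx"],c[1]/c[2]*m["fy"]+m["cy"]
def tri(p,q):
    (a,d),(b,e)=ray("top",*p),ray("side",*q)
    t=np.linalg.lstsq(np.c_[d,-e],b-a,rcond=None)[0]
    x,y=a+t[0]*d,b+t[1]*e
    return (x+y)/2,np.linalg.norm(x-y)
E
python3 - <<'E'
from h import *
T=cv2.imread("pics/top0.png");S=cv2.imread("pics/side0.png")
def crop(i,c,w):return cv2.resize(i[c[1]-w:c[1]+w,c[0]-w:c[0]+w],(400,400),interpolation=cv2.INTER_CUBIC)
a=np.hstack([crop(T,(344,186),25),crop(T,(424,202),25)]);b=np.hstack([crop(S,(340,230),50),crop(S,(387,300),25)])
o=cv2.resize(np.vstack([a,b]),(600,600));o=np.clip(o.astype(float)*1.6,0,255).astype(np.uint8);cv2.imwrite("pics/c0.png",o)
def blobs(i,c,w,th):
    g=cv2.GaussianBlur(cv2.cvtColor(i,cv2.COLOR_BGR2GRAY)[c[1]-w:c[1]+w,c[0]-w:c[0]+w],(3,3),0)
    for C in cv2.findContours((g>th).astype(np.uint8),0,2)[0]:
        if cv2.contourArea(C)>40:
            print(c,th,cv2.boundingRect(C+np.array([c[0]-w,c[1]-w])),[round(x,1) for x in (np.array(cv2.fitEllipse(C)[0])+np.array(c)-w)],cv2.fitEllipse(C)[1])
g=cv2.cvtColor(T,cv2.COLOR_BGR2GRAY);print("mat",g[240,300],"cap",g[184,344])
for th in(75,85):blobs(T,(344,186),25,th)
for th in(80,100):blobs(T,(424,202),22,th);blobs(S,(387,300),22,th)
for n,p in(("tube",(344,184)),):print(n,onz("top",*p,.125),onz("side",340,213,.120))
print(onz("top",424,202,.036),onz("side",388,296,.036))
print("insert",onz("top",252,216,.05))
print("valve",onz("top",390,115,.035),"spanner",onz("top",228,130,.02),onz("top",303,121,.02))
E
```

```text
mat 84 cap 115Traceback (most recent call last):
  File "<stdin>", line 12, in <module>
  File "<stdin>", line 10, in blobs
cv2.error: OpenCV(4.12.0) /io/opencv/modules/imgproc/src/shapedescr.cpp:361: error: (-201:Incorrect size of input array) There should be at least 5 points to fit the ellipse in function 'fitEllipseNoDirect'
```

View pics/c0.png

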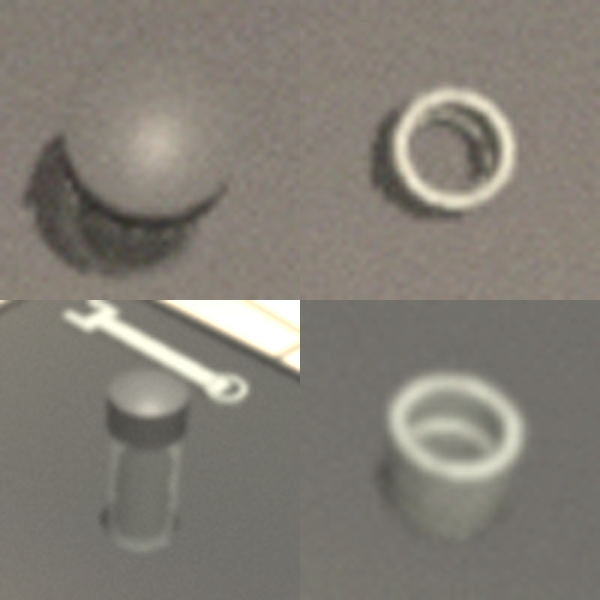

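The crop shows the nipple's rim centre at about (424.7,201.7) in top and (388,296) in side. The cap's rim centre is near (344.2,182) in top and (339.2,210.3) in side.

```bash
python3 - <<'E'
from h import *
T=cv2.imread("pics/top0.png",0);S=cv2.imread("pics/side0.png",0)
print("nip",onz("top",424.7,201.7,.036),onz("side",388,296,.036),tri((424.7,201.7),(388,296)))
print("cap",onz("top",344.2,182,.118),onz("side",339.2,210.3,.118),tri((344.2,182),(339.2,210.3)))
# tube foot in side: front bottom edge near (337,262)
print("foot front",onz("side",290+141/3,180+250/3,.008))
print("insert",onz("top",252,216,.05))
print("valve",[onz("top",*p,.035).round(3) for p in((358,122),(420,112))],"spanner",[onz("top",*p,.02).round(3) for p in((221,130),(310,121))])
print("mat",[onz("top",*p,.01).round(3) for p in((191,106),(451,73),(485,246),(210,286))])
x=T[165:202,344].astype(int);print(x.tolist())
for n,p in(("top",[.386,-.04,.118]),):
  print(proj(n,p))
E
```

```text
nip [ 0.51621023 -0.18205037  0.036     ] [ 0.51560523 -0.18430552  0.036     ] (array([ 0.51700934, -0.18287287,  0.03357082]), np.float64(0.0008036896570229295))
cap [ 0.53548479 -0.0362241   0.118     ] [ 0.53407777 -0.03843376  0.118     ] (array([ 0.53602035, -0.03638899,  0.11585637]), np.float64(6.186179095980196e-05))
foot front [ 0.5206927  -0.05456496  0.008     ]
insert [0.49533426 0.11939342 0.05      ]
valve [array([ 0.666, -0.071,  0.035]), array([ 0.683, -0.184,  0.035])] spanner [array([0.662, 0.18 , 0.02 ]), array([0.676, 0.016, 0.02 ])]
mat [array([0.714, 0.239, 0.01 ]), array([ 0.77 , -0.254,  0.01 ]), array([ 0.438, -0.29 ,  0.01 ]), array([0.379, 0.198, 0.01 ])]
[77, 77, 76, 78, 80, 80, 80, 83, 81, 85, 86, 85, 86, 91, 89, 96, 103, 106, 109, 115, 111, 112, 109, 103, 100, 94, 90, 88, 85, 83, 78, 69, 49, 35, 42, 51, 43]
(np.float64(349.97435932923804), np.float64(276.32859478438274))
```

jog_arm(
  increments=[
    {"yaw":0.149,"gripper":-1},
    {"yaw":0.149},
    {"yaw":0.149},
    {"yaw":0.149},
    {"yaw":0.149},
    {"yaw":0.149},
    {"yaw":0.149},
    {"yaw":0.149},
  ],
)

```text
validation failed for argument at $.in...
```

jog_arm(
  increments=[
    {"yaw":0.149},
    {"yaw":0.149},
    {"yaw":0.149},
    {"yaw":0.149},
    {"yaw":0.149},
    {"linear":[0,0,0]},
  ],
)

```text
validation failed for argument at $.in...
```

jog_arm(
  increments=[
    {"linear":[-17,42,0]},
    {"linear":[-17,42,0]},
    {"linear":[-17,42,0]},
    {"linear":[-17,42,0]},
    {"linear":[-17,42,0]},
    {"linear":[-17,42,0]},
    {"linear":[-17,42,0]},
    {"linear":[-17,42,0]},
  ],
)

```text
validation failed for argument at $.in...
```

All fields appear to be required, so I'm sending full rows.

jog_arm(
  increments=[
    {"linear":[0,0,0],"yaw":0.149,"gripper":-1},
    {"linear":[0,0,0],"yaw":0.149,"gripper":-1},
    {"linear":[0,0,0],"yaw":0.149,"gripper":-1},
    {"linear":[0,0,0],"yaw":0.149,"gripper":-1},
    {"linear":[0,0,0],"yaw":0.149,"gripper":-1},
    {"linear":[0,0,0],"yaw":0.149,"gripper":-1},
    {"linear":[0,0,0],"yaw":0.149,"gripper":-1},
    {"linear":[0,0,0],"yaw":0.149,"gripper":-1},
  ],
)

```text
time: 0.9
eef_pos: [0.1927, 0.6466, 0.2308]
tool_rot: [-3.141, 0.001, 1.654]
wrist_force: [-0.0, 0.4, -0.3]
finger_gap: 0.086
gripper_force: 0.0
```

jog_arm(
  increments=[
    {"linear":[0,0,0],"yaw":0.149,"gripper":-1},
    {"linear":[0,0,0],"yaw":0.149,"gripper":-1},
    {"linear":[0,0,0],"yaw":0.149,"gripper":-1},
    {"linear":[0,0,0],"yaw":0.149,"gripper":-1},
    {"linear":[0,0,0],"yaw":0.149,"gripper":-1},
  ],
)

```text
time: 1.4
eef_pos: [0.1926, 0.6467, 0.2308]
tool_rot: [3.141, 0.001, 0.909]
wrist_force: [-0.5, 0.3, -0.5]
finger_gap: 0.0852
gripper_force: 0.0
```

jog_arm(
  increments=[
    {"linear":[-17,42,0],"yaw":0,"gripper":-1},
    {"linear":[-17,42,0],"yaw":0,"gripper":-1},
    {"linear":[-17,42,0],"yaw":0,"gripper":-1},
    {"linear":[-17,42,0],"yaw":0,"gripper":-1},
    {"linear":[-17,42,0],"yaw":0,"gripper":-1},
    {"linear":[-17,42,0],"yaw":0,"gripper":-1},
    {"linear":[-17,42,0],"yaw":0,"gripper":-1},
    {"linear":[-17,42,0],"yaw":0,"gripper":-1},
  ],
)

```text
time: 2.2
eef_pos: [0.3766, 0.3324, 0.2312]
tool_rot: [-3.141, 0.0, 0.915]
wrist_force: [-0.3, 1.4, 0.0]
finger_gap: 0.0852
gripper_force: 0.0
```

jog_arm(
  increments=[
    {"linear":[-27,35.5,0],"yaw":0,"gripper":-1},
    {"linear":[-27,35.5,0],"yaw":0,"gripper":-1},
    {"linear":[-27,35.5,0],"yaw":0,"gripper":-1},
    {"linear":[-27,35.5,0],"yaw":0,"gripper":-1},
    {"linear":[-27,35.5,0],"yaw":0,"gripper":-1},
    {"linear":[-27,35.5,0],"yaw":0,"gripper":-1},
    {"linear":[-27,35.5,0],"yaw":0,"gripper":-1},
    {"linear":[-27,35.5,0],"yaw":0,"gripper":-1},
  ],
)

```text
time: 3.0
eef_pos: [0.4695, -0.0119, 0.2313]
tool_rot: [-3.141, -0.0, 0.915]
wrist_force: [0.6, 0.8, -0.7]
finger_gap: 0.0856
gripper_force: 0.0
```

jog_arm(
  increments=[
    {"linear":[-27,35.5,0],"yaw":0,"gripper":-1},
    {"linear":[-27,35.5,0],"yaw":0,"gripper":-1},
    {"linear":[-27,35.5,0],"yaw":0,"gripper":-1},
    {"linear":[-27,35.5,0],"yaw":0,"gripper":-1},
    {"linear":[0,0,0],"yaw":0,"gripper":-1},
    {"linear":[0,0,0],"yaw":0,"gripper":-1},
  ],
)

```text
time: 3.6
eef_pos: [0.5157, -0.1837, 0.2308]
tool_rot: [-3.141, 0.001, 0.912]
wrist_force: [-0.6, 0.3, 0.2]
finger_gap: 0.0854
gripper_force: 0.0
```

jog_arm(
  increments=[
    {"linear":[0,0,40],"yaw":0,"gripper":-1},
    {"linear":[0,0,40],"yaw":0,"gripper":-1},
    {"linear":[0,0,40],"yaw":0,"gripper":-1},
    {"linear":[0,0,40],"yaw":0,"gripper":-1},
    {"linear":[0,0,30],"yaw":0,"gripper":-1},
    {"linear":[0,0,15],"yaw":0,"gripper":-1},
    {"linear":[0,0,11],"yaw":0,"gripper":-1},
    {"linear":[0,0,0],"yaw":0,"gripper":-1},
  ],
)

```text
time: 4.4
eef_pos: [0.5156, -0.181, 0.0143]
tool_rot: [-3.139, 0.0, 0.916]
wrist_force: [-0.2, -0.3, -0.2]
finger_gap: 0.0852
gripper_force: 0.0
```

```bash
python3 - <<'E'
from h import *
S=optics.read_camera("side")[:,:,::-1];T=optics.read_camera("top")[:,:,::-1]
f=lambda i,u,v:cv2.resize(i[v-50:v+50,u-65:u+65],(780//2,300),interpolation=cv2.INTER_CUBIC)
cv2.imwrite("pics/d1.png",np.hstack([f(S,387,290),f(T,424,202)]))
E
```

```text
(no output)
```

View pics/d1.png

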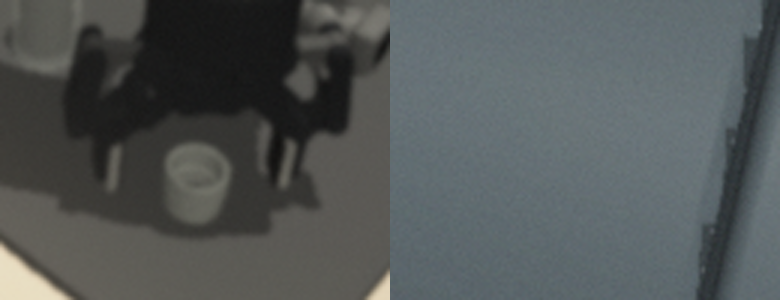

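The nipple sits midway between the open pads, which span about x=112 to 285 in the crop with the nipple at 197. Closing now.

jog_arm(
  force=25,
  increments=[
    {"linear":[0,0,0],"yaw":0,"gripper":1},
    {"linear":[0,0,0],"yaw":0,"gripper":1},
    {"linear":[0,0,0],"yaw":0,"gripper":1},
    {"linear":[0,0,0],"yaw":0,"gripper":1},
    {"linear":[0,0,0],"yaw":0,"gripper":1},
    {"linear":[0,0,0],"yaw":0,"gripper":1},
    {"linear":[0,0,0],"yaw":0,"gripper":1},
    {"linear":[0,0,0],"yaw":0,"gripper":1},
  ],
)

```text
time: 5.3
eef_pos: [0.5164, -0.1824, 0.0159]
tool_rot: [3.141, -0.001, 0.915]
wrist_force: [-1.3, 1.1, 6.4]
finger_gap: 0.0338
gripper_force: 24.3
```

jog_arm(
  increments=[
    {"linear":[0,0,-5],"yaw":0,"gripper":1},
    {"linear":[0,0,-20],"yaw":0,"gripper":1},
    {"linear":[0,0,-40],"yaw":0,"gripper":1},
    {"linear":[0,0,-40],"yaw":0,"gripper":1},
    {"linear":[0,0,-40],"yaw":0,"gripper":1},
    {"linear":[0,0,-15],"yaw":0,"gripper":1},
    {"linear":[0,0,0],"yaw":0,"gripper":1},
    {"linear":[0,0,0],"yaw":0,"gripper":1},
  ],
)

```text
time: 6.1
eef_pos: [0.5159, -0.1821, 0.175]
tool_rot: [-3.141, -0.0, 0.915]
wrist_force: [0.3, 0.2, -1.7]
finger_gap: 0.0336
gripper_force: 25.3
```

```bash
python3 - <<'E'
from h import *
S=optics.read_camera("side")[:,:,::-1]
u,v=map(int,proj("side",[.5164,-.1824,.19]));print(u,v)
cv2.imwrite("pics/s2.png",S)
a=S[v-50:v+50,u-50:u+50];b=S[160:260,280:380]
cv2.imwrite("pics/d2.png",np.hstack([cv2.resize(x,(400,400),interpolation=cv2.INTER_CUBIC) for x in(a,b)]))
E
```

```text
399 222
```

View pics/d2.png

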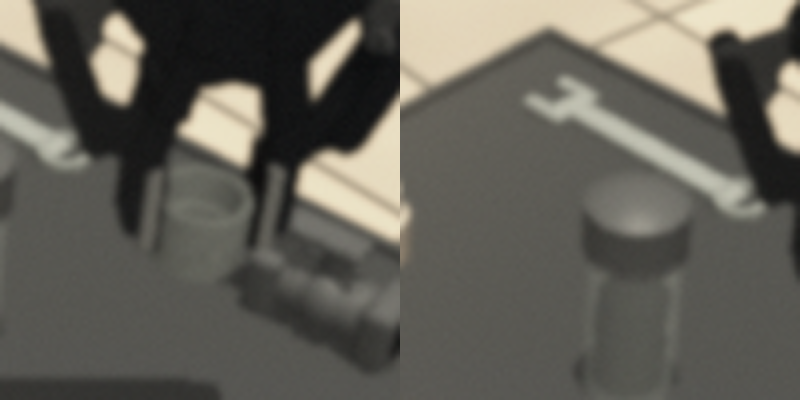

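The nipple hangs upright in the pads, with its rim centre near side pixel (400.7,221). The tube is unmoved, with its cap at about u=339.4.

```bash
python3 - <<'E'
from h import *
print(onz("side",400.7,221,.195), proj("side",[.5159,-.1821,.195]))
# cap rim silhouettes expected for centre (.535,-.0365)
for n in("side","top"):
  P=np.array([proj(n,[.535+.024*np.cos(a),-.0365+.024*np.sin(a),.118]) for a in np.linspace(0,6.28,60)])
  Q=np.array([proj(n,[.535+.022*np.cos(a),-.0365+.022*np.sin(a),.008]) for a in np.linspace(0,6.28,60)])
  print(n,P.min(0),P.max(0),Q.min(0),Q.max(0),proj(n,[.535,-.0365,.125]))
g=cv2.GaussianBlur(cv2.imread("pics/s2.png",0),(3,3),0)
print(g[212,318:362].tolist());print(g[224,318:362].tolist());print(g[200:235,339].tolist())
g=cv2.GaussianBlur(cv2.imread("pics/top0.png",0),(3,3),0)
print(g[188,322:366].tolist())
E
```

```text
[ 0.5146233 -0.1846328  0.195    ] (np.float64(399.93627233787083), np.float64(219.77968759348988))
side [325.36383694 201.66394073] [352.37209589 217.95787511] [324.91104559 247.19690755] [347.6460948  262.94177267] (np.float64(339.03486844471155), np.float64(206.43380628065677))
top [329.38308031 167.74727102] [359.4013709  196.99605337] [328.60180035 184.53952696] [352.79148762 208.23631492] (np.float64(344.65274026522445), np.float64(181.2659196487506))
[89, 89, 89, 90, 90, 89, 87, 86, 90, 97, 104, 108, 112, 114, 115, 117, 119, 122, 124, 126, 128, 129, 129, 128, 126, 124, 122, 120, 119, 117, 115, 114, 111, 105, 98, 92, 88, 87, 85, 86, 93, 107, 123, 136]
[88, 88, 88, 88, 88, 88, 87, 83, 75, 67, 63, 62, 62, 62, 63, 63, 64, 65, 65, 65, 66, 66, 66, 66, 66, 66, 66, 65, 65, 64, 63, 63, 65, 71, 79, 84, 86, 87, 87, 86, 86, 87, 86, 86]
[95, 91, 95, 100, 106, 111, 114, 115, 117, 119, 121, 124, 129, 135, 141, 146, 146, 138, 118, 93, 75, 67, 66, 66, 66, 66, 67, 68, 71, 75, 79, 84, 86, 87, 87]
[80, 77, 68, 56, 49, 47, 45, 44, 50, 64, 76, 80, 81, 82, 83, 84, 85, 88, 92, 96, 99, 102, 103, 103, 101, 98, 95, 92, 89, 88, 86, 85, 83, 83, 82, 82, 82, 82, 81, 81, 81, 81, 81, 81]
```

jog_arm(
  increments=[
    {"linear":[12.4,-7.3,0],"yaw":0,"gripper":1},
    {"linear":[25,-14,0],"yaw":0,"gripper":1},
    {"linear":[30,-18,0],"yaw":0,"gripper":1},
    {"linear":[30,-18,0],"yaw":0,"gripper":1},
    {"linear":[20,-11,0],"yaw":0,"gripper":1},
    {"linear":[10,-5,0],"yaw":0,"gripper":1},
    {"linear":[0,0,10],"yaw":0,"gripper":1},
    {"linear":[0,0,10],"yaw":0,"gripper":1},
  ],
)

```text
time: 6.95
eef_pos: [0.5354, -0.0376, 0.1543]
tool_rot: [3.141, 0.001, 0.914]
wrist_force: [-0.2, -0.2, -0.3]
finger_gap: 0.0336
gripper_force: 25.3
```

jog_arm(
  increments=[
    {"linear":[0,0,5],"yaw":0,"gripper":1},
    {"linear":[0,0,5],"yaw":0,"gripper":1},
    {"linear":[0,0,0],"yaw":0,"gripper":1},
  ],
)

```text
time: 7.25
eef_pos: [0.5352, -0.0378, 0.1445]
tool_rot: [-3.141, 0.001, 0.913]
wrist_force: [0.2, 0.7, 0.5]
finger_gap: 0.0339
gripper_force: 25.3
```

```bash
python3 - <<'E'
from h import *
from bench import readout
s=readout.read_state();print(s["eef_pos"],s["tool_rot"],s["wrist_force"])
S=optics.read_camera("side")[:,:,::-1];cv2.imwrite("pics/s3.png",S)
a=S[150:270,260:420]
cv2.imwrite("pics/d3.png",cv2.resize(a,(800,600),interpolation=cv2.INTER_CUBIC))
p=s["eef_pos"];print(proj("side",[p[0],p[1],p[2]+.020]))
E
```

```text
[ 0.53523355 -0.03775074  0.1445465 ] [-3.14081998e+00  1.00855957e-03  9.13127491e-01] [0.23257309 0.73848217 0.50167663]
(np.float64(340.6850463345243), np.float64(188.1807724271064))
```

View pics/d3.png

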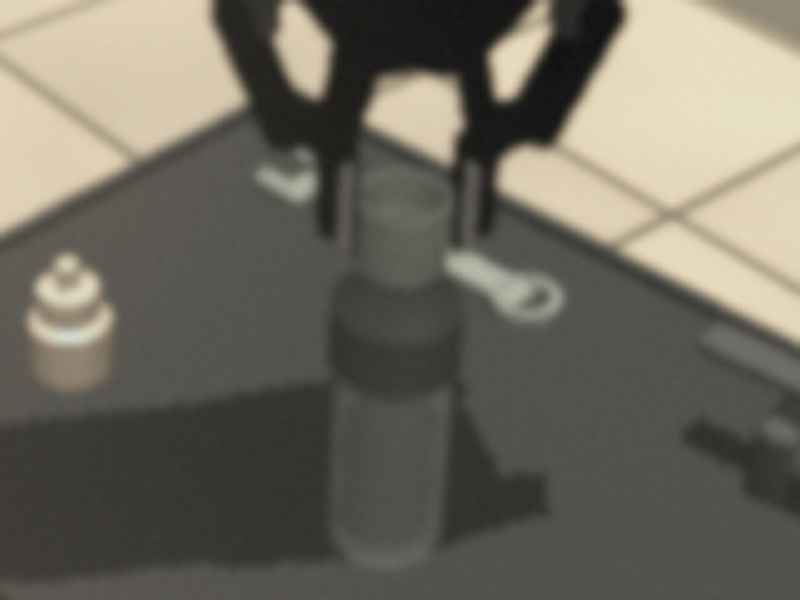

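The nipple hangs over the dome, its collar centre at crop x=404 against the cap's 395. Perspective explains about 6 px of that, so I'm correcting by about 1 mm and then lowering.

jog_arm(
  increments=[
    {"linear":[1,-1,3],"yaw":0,"gripper":1},
    {"linear":[0,0,4],"yaw":0,"gripper":1},
    {"linear":[0,0,3],"yaw":0,"gripper":1},
    {"linear":[0,0,1],"yaw":0,"gripper":1},
    {"linear":[0,0,0],"yaw":0,"gripper":1},
    {"linear":[0,0,0],"yaw":0,"gripper":1},
  ],
)

```text
time: 7.9
eef_pos: [0.5356, -0.0354, 0.1343]
tool_rot: [3.141, 0.0, 0.915]
wrist_force: [0.6, -0.5, -1.1]
finger_gap: 0.0336
gripper_force: 25.3
```

jog_arm(
  increments=[
    {"linear":[0,0,1],"yaw":0,"gripper":1},
    {"linear":[0,0,0],"yaw":0,"gripper":1},
    {"linear":[0,0,0],"yaw":0,"gripper":1},
  ],
)

```text
time: 8.2
eef_pos: [0.5356, -0.0354, 0.1333]
tool_rot: [3.142, 0.0, 0.915]
wrist_force: [-0.0, -0.1, -1.6]
finger_gap: 0.0336
gripper_force: 25.3
```

jog_arm(
  increments=[
    {"linear":[0,0,1],"yaw":0,"gripper":1},
    {"linear":[0,0,0],"yaw":0,"gripper":1},
    {"linear":[0,0,0],"yaw":0,"gripper":1},
  ],
)

```text
time: 8.5
eef_pos: [0.5356, -0.0354, 0.1323]
tool_rot: [3.142, 0.0, 0.915]
wrist_force: [-0.6, 0.7, -0.7]
finger_gap: 0.0337
gripper_force: 25.3
```

jog_arm(
  increments=[
    {"linear":[-0.8,0.6,0],"yaw":0,"gripper":1},
    {"linear":[0,0,0.5],"yaw":0,"gripper":1},
    {"linear":[0,0,0],"yaw":0,"gripper":1},
    {"linear":[0,0,0],"yaw":0,"gripper":1},
  ],
)

```text
time: 8.9
eef_pos: [0.5356, -0.0364, 0.1318]
tool_rot: [-3.142, -0.0, 0.915]
wrist_force: [-1.0, -0.2, -1.2]
finger_gap: 0.0334
gripper_force: 25.3
```

jog_arm(
  increments=[
    {"linear":[0,0,0.5],"yaw":0,"gripper":1},
    {"linear":[0,0,0],"yaw":0,"gripper":1},
    {"linear":[0,0,0],"yaw":0,"gripper":1},
  ],
)

```text
time: 9.2
eef_pos: [0.5355, -0.0364, 0.1313]
tool_rot: [-3.142, 0.0, 0.915]
wrist_force: [1.0, -0.5, -0.9]
finger_gap: 0.0339
gripper_force: 25.3
```

jog_arm(
  increments=[
    {"linear":[0,0,0.5],"yaw":0,"gripper":1},
    {"linear":[0,0,0],"yaw":0,"gripper":1},
    {"linear":[0,0,0],"yaw":0,"gripper":1},
  ],
)

```text
time: 9.5
eef_pos: [0.5357, -0.0364, 0.1309]
tool_rot: [3.141, -0.0, 0.915]
wrist_force: [0.1, 0.4, 1.0]
finger_gap: 0.0335
gripper_force: 25.4
```

jog_arm(
  increments=[
    {"linear":[0,0,0.5],"yaw":0,"gripper":1},
    {"linear":[0,0,0],"yaw":0,"gripper":1},
    {"linear":[0,0,0],"yaw":0,"gripper":1},
  ],
)

```text
time: 9.8
eef_pos: [0.536, -0.0364, 0.1307]
tool_rot: [3.141, -0.001, 0.915]
wrist_force: [0.6, -0.4, 6.4]
finger_gap: 0.0339
gripper_force: 25.7
```

jog_arm(
  increments=[
    {"linear":[0,0,-0.3],"yaw":0,"gripper":1},
    {"linear":[0,0,0],"yaw":0,"gripper":0.15},
    {"linear":[0,0,0],"yaw":0,"gripper":0.1},
    {"linear":[0,0,0],"yaw":0,"gripper":0.05},
    {"linear":[0,0,0],"yaw":0,"gripper":0},
    {"linear":[0,0,0],"yaw":0,"gripper":-0.1},
    {"linear":[0,0,0],"yaw":0,"gripper":-0.2},
    {"linear":[0,0,0],"yaw":0,"gripper":-0.2},
  ],
)

```text
time: 10.6
eef_pos: [0.5356, -0.0364, 0.1306]
tool_rot: [3.142, 0.0, 0.915]
wrist_force: [0.5, 0.9, -0.4]
finger_gap: 0.051
gripper_force: 0.0
```

```bash
python3 - <<'E'
from h import *
S=optics.read_camera("side")[:,:,::-1];cv2.imwrite("pics/s4.png",S)
cv2.imwrite("pics/d4.png",cv2.resize(S[150:270,260:420],(800,600),interpolation=cv2.INTER_CUBIC))
E
```

```text
(no output)
```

View pics/d4.png

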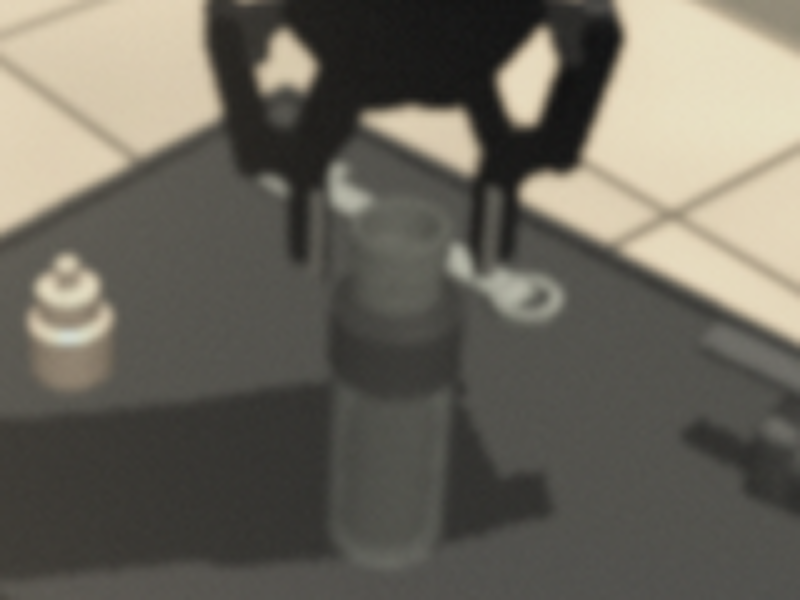

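The nipple now stands free on the dome, centre at crop x=399 over the cap's 395 as expected, and the pads are clear of it. Next I'm checking how far down the fingertips reach.

```bash
python3 - <<'E'
from h import *
y=np.array([.793,-.610]);x=np.array([.61,.793]);c=np.array([.5356,-.0364])
for z in(.125,.1306,.135,.140):
  for s in(-1,1):
    q=c+s*.0255*y-x*.011
    u,v=proj("side",[*q,z]);print(z,s,(u-260)*5,(v-150)*5)
E
```

```text
0.125 -1 325.8810923362043 300.96849319722253
0.125 1 471.45449095921094 299.43876052136534
0.1306 -1 326.29810213154457 288.1326397706523
0.1306 1 472.5417505304546 286.6275998171193
0.135 -1 326.6284672551987 277.9637699938372
0.135 1 473.4030859724504 276.47849921637646
0.14 -1 327.00681800810173 266.3178689565896
0.14 1 474.38951155599653 264.85546364343264
```

jog_arm(
  increments=[
    {"linear":[0,0,0],"yaw":0,"gripper":-0.6},
    {"linear":[0,0,0],"yaw":0,"gripper":-1},
    {"linear":[0,0,0],"yaw":0,"gripper":-1},
    {"linear":[0,0,0],"yaw":0,"gripper":-1},
    {"linear":[0,0,6],"yaw":0,"gripper":-1},
    {"linear":[0,0,8],"yaw":0,"gripper":-1},
    {"linear":[0,0,8],"yaw":0,"gripper":-1},
    {"linear":[0,0,0],"yaw":0,"gripper":-1},
  ],
)

```text
time: 11.45
eef_pos: [0.5348, -0.0362, 0.1072]
tool_rot: [-3.14, 0.001, 0.915]
wrist_force: [0.8, 0.4, 0.6]
finger_gap: 0.0854
gripper_force: 0.0
```

jog_arm(
  increments=[
    {"linear":[0,0,5],"yaw":0,"gripper":-1},
    {"linear":[0,0,5],"yaw":0,"gripper":-1},
    {"linear":[0,0,1],"yaw":0,"gripper":-0.7},
    {"linear":[0,0,0],"yaw":0,"gripper":-0.4},
    {"linear":[0,0,0],"yaw":0,"gripper":-0.3},
    {"linear":[0,0,0],"yaw":0,"gripper":-0.25},
  ],
)

```text
time: 12.05
eef_pos: [0.5357, -0.0364, 0.0978]
tool_rot: [3.141, -0.0, 0.915]
wrist_force: [0.0, -0.3, 0.1]
finger_gap: 0.0532
gripper_force: 0.0
```

```bash
python3 - <<'E'
from h import *
S=optics.read_camera("side")[:,:,::-1];cv2.imwrite("pics/s5.png",S)
cv2.imwrite("pics/d5.png",cv2.convertScaleAbs(cv2.resize(S[150:270,260:420],(800,600),interpolation=cv2.INTER_CUBIC),alpha=1.5))
E
```

```text
(no output)
```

View pics/d5.png

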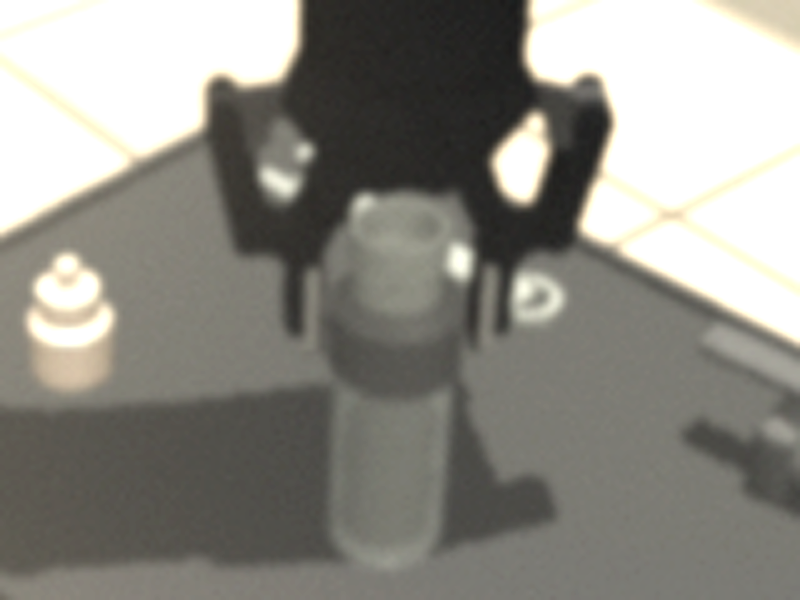

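The nipple rim has about 7 mm to the knuckles on each side, and the pads overlap the cap's straight side by about 14 mm. Closing gently.

jog_arm(
  force=30,
  increments=[
    {"linear":[0,0,0],"yaw":0,"gripper":-0.22},
    {"linear":[0,0,0],"yaw":0,"gripper":-0.19},
    {"linear":[0,0,0],"yaw":0,"gripper":-0.16},
    {"linear":[0,0,0],"yaw":0,"gripper":-0.13},
    {"linear":[0,0,0],"yaw":0,"gripper":-0.1},
    {"linear":[0,0,0],"yaw":0,"gripper":-0.05},
    {"linear":[0,0,0],"yaw":0,"gripper":0.2},
    {"linear":[0,0,0],"yaw":0,"gripper":1},
  ],
)

```text
time: 12.9
eef_pos: [0.5357, -0.0365, 0.0979]
tool_rot: [3.141, -0.0, 0.915]
wrist_force: [-0.3, -0.5, 5.4]
finger_gap: 0.047
gripper_force: 30.0
```

jog_arm(
  force=40,
  increments=[
    {"linear":[0,0,0],"yaw":0,"gripper":1},
    {"linear":[0,0,0],"yaw":0,"gripper":1},
    {"linear":[0,0,-0.5],"yaw":0,"gripper":1},
    {"linear":[0,0,-1],"yaw":0,"gripper":1},
    {"linear":[0,0,-1.5],"yaw":0,"gripper":1},
    {"linear":[0,0,-2],"yaw":0,"gripper":1},
  ],
)

```text
time: 13.5
eef_pos: [0.5353, -0.0363, 0.1024]
tool_rot: [-3.141, 0.0, 0.915]
wrist_force: [0.7, 0.3, -3.3]
finger_gap: 0.0465
gripper_force: 41.3
```

```bash
python3 - <<'E'
from h import *
S=optics.read_camera("side")[:,:,::-1];cv2.imwrite("pics/s6.png",S)
cv2.imwrite("pics/d6.png",cv2.convertScaleAbs(cv2.resize(S[150:270,260:420],(800,600),interpolation=cv2.INTER_CUBIC),alpha=1.5))
E
```

```text
(no output)
```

View pics/d6.png

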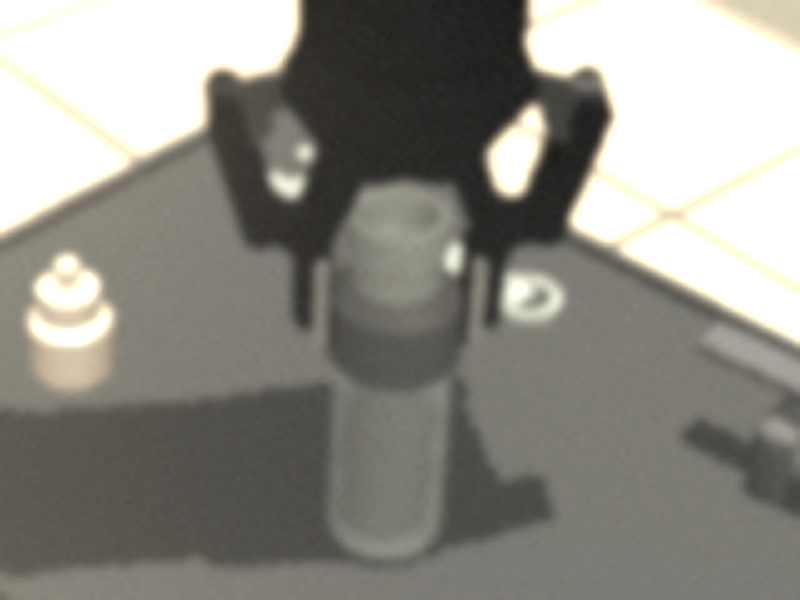

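The tube is off the mat (wrist -3.3 N) with the nipple upright on top. Lifting smoothly.

jog_arm(
  increments=[
    {"linear":[0,0,-3],"yaw":0,"gripper":1},
    {"linear":[0,0,-4],"yaw":0,"gripper":1},
    {"linear":[0,0,-5],"yaw":0,"gripper":1},
    {"linear":[0,0,-6],"yaw":0,"gripper":1},
    {"linear":[0,0,-6],"yaw":0,"gripper":1},
    {"linear":[0,0,-6],"yaw":0,"gripper":1},
    {"linear":[0,0,-6],"yaw":0,"gripper":1},
    {"linear":[0,0,-6],"yaw":0,"gripper":1},
  ],
)

```text
time: 14.35
eef_pos: [0.5356, -0.0364, 0.1452]
tool_rot: [3.141, -0.0, 0.915]
wrist_force: [0.4, 0.6, -1.4]
finger_gap: 0.0471
gripper_force: 41.4
```

jog_arm(
  increments=[
    {"linear":[0,0,-6],"yaw":0,"gripper":1},
    {"linear":[0,0,-6],"yaw":0,"gripper":1},
    {"linear":[0,0,-6],"yaw":0,"gripper":1},
    {"linear":[0,0,-6],"yaw":0,"gripper":1},
    {"linear":[0,0,-6],"yaw":0,"gripper":1},
    {"linear":[0,0,-6],"yaw":0,"gripper":1},
    {"linear":[0,0,-6],"yaw":0,"gripper":1},
    {"linear":[0,0,-6],"yaw":0,"gripper":1},
  ],
)

```text
time: 15.15
eef_pos: [0.5355, -0.0364, 0.1931]
tool_rot: [-3.142, 0.0, 0.915]
wrist_force: [-0.4, 0.3, -2.3]
finger_gap: 0.0464
gripper_force: 41.4
```

jog_arm(
  increments=[
    {"linear":[0,0,-5],"yaw":0,"gripper":1},
    {"linear":[0,0,-4],"yaw":0,"gripper":1},
    {"linear":[0,0,-3],"yaw":0,"gripper":1},
    {"linear":[0,0,-2],"yaw":0,"gripper":1},
    {"linear":[0,0,-1],"yaw":0,"gripper":1},
    {"linear":[0,0,0],"yaw":0,"gripper":1},
    {"linear":[0,0,0],"yaw":0,"gripper":1},
    {"linear":[0,0,0],"yaw":0,"gripper":1},
  ],
)

```text
time: 15.95
eef_pos: [0.5355, -0.0364, 0.2075]
tool_rot: [-3.141, 0.0, 0.915]
wrist_force: [-0.6, 0.8, -2.4]
finger_gap: 0.0466
gripper_force: 41.4
```

```bash
python3 - <<'E'
from h import *
S=optics.read_camera("side")[:,:,::-1]
cv2.imwrite("pics/d7.png",cv2.convertScaleAbs(cv2.resize(S[100:250,240:440],(800,600),interpolation=cv2.INTER_CUBIC),alpha=1.4))
E
```

```text
(no output)
```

View pics/d7.png

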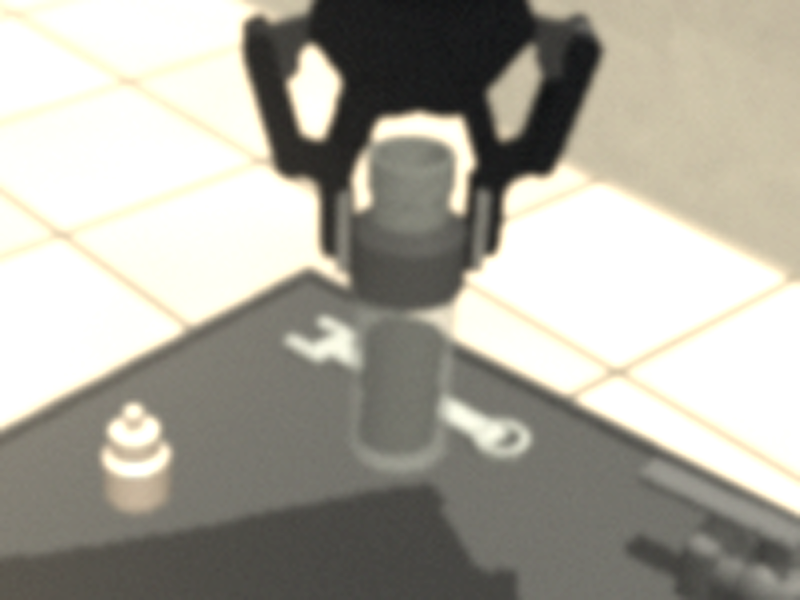

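The tube hangs upright with the nipple centred and untouched on its cap. The underside is about 110 mm above the mat, so I'm handing in.

```bash
python3 -c "
from bench import manip
print(manip.close_job())"
```

```text
the job is handed in; nothing more can be done
None
```

The job is handed in: the nipple stands balanced on the tube's cap, untouched, and the fingers hold the tube upright and still about 110 mm above the mat; the valve, insert and spanner were not touched (verdict not shown).

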